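# Cock the sprung jaw of a loading clamp and slide a supply into it

## Task

Open the loading clamp by pushing its sprung jaw back past the stop pin and letting it go, so that it springs back and stays latched on the pin; only then push the small black supply along the lane into the clamp until it is fully home against the end fence. Only push: nothing may be lifted, and the jaw must stay latched open at the end. Leave the tin, heatsink, capacitor and solder spool where they stand.

Things in the scene. Friction and masses are not known exactly. Their poses are not given: they have to be found in the camera images.
- clamp: loading clamp, grey metal fixture fixed on the left half of the table. Frame: origin on the table surface, x away from the robot at yaw 0, y left along the lane, z up. Bed 10 mm thick: lane part x -75 to +1, y -100 to +130 mm; jaw part x -2 to +112, y -90 to 0 mm. Gibs and spring housing behind the jaw reach z = 40 mm
- lane_entry (a point): middle of the lane's open +y half, on the bed; clamp frame x -30, y 60, z 10 mm. The lane runs along y, 46 mm wide (x -53 to -7), between a front rail (x -61 to -53, y -88 to 117) and a back rail (x -7 to +1, y 0 to 117), rail tops at z = 18 mm
- fence (a point): foot of the end fence's face at the lane's -y end; clamp frame x -30, y -82, z 10 mm. The face looks to +y, its top is at z = 32 mm. The bay is the lane from here to y = -8 mm; the jaw stands on its +x side and closes into it
- jaw (a joint): travel of the sprung jaw along the clamp's +x, m: 0 = shut (stands 20 mm into the lane and blocks it), 0.040 = end stop. The spring pushes back with about 4 N at 0, 6.5 N at 0.024, 8.5 N at 0.040. Pushed beyond 0.024, the stop pin springs up; let go, the jaw returns and rests on the pin at 0.024 (latched, lane free); let go earlier, it shuts
- jaw_face (a point): centre of the jaw's front face, moving with it: upright dark face looking to the clamp's -x, 68 mm wide (y), 35 mm tall (z 11 to 46 mm); at jaw = 0 at x -27, y -45, z 28.5 mm in the clamp's frame. Push it towards +x
- stop_pin (a joint): rise of the spring-loaded stop pin (steel, 8 mm thick), in m: 0 = held down under the jaw's crossbar, 0.008 = up. Pressing a raised pin down would let the jaw shut
- pin_top (a point): centre of the top of the stop pin; in the clamp's frame x = 28, y = -30 mm, z = 19 mm when down and 27 mm when up
- supply: small black box-shaped power supply, 42 mm (x) by 74 mm (y) by 29 mm (z), about 0.12 kg, loose; origin at the centre of its underside. It starts in the open +y half of the lane, its y axis along the lane, lying on the bed (z = 10 mm). Push its +y end towards the clamp's -y
- home (a point): where the supply's origin lies when it is home in the bay: x = -30, y = -45, z = 10 mm in the clamp's frame, its -y end then touches the fence
- flux_tin: bystander: round tin with an orange lid, 50 mm across, 18 mm high, origin under its centre
- heatsink: bystander: finned heatsink, 26 x 32 x 14 mm, origin under its centre
- capacitor: bystander: upright round capacitor, 16 mm across, 43 mm high with its leads, origin under its centre
- spool: bystander: spool of solder wire lying on its flange, 54 mm across, 38 mm high, origin under its centre
There are look-alikes about, which are no part of the job. There is more than one size of the supply; the job needs the largest.

How it is judged (in metres and radians):
On the way, in this order (a step that is already met when the one before it is completed fails the run):
1. the jaw is pushed back until the stop pin springs up (value of joint stop_pin above 0.006 m and value of joint jaw above 0.022 m), for 0.05 s.
2. the jaw is let go and rests on the stop pin at mid position, with the supply still outside the bay (all of step 1 and value of joint jaw below 0.026 m and contact force between the fingers and jaw below 0.1 N and y of supply in the frame of clamp above 0 m), for 0.2 s.
At the end, for the whole second after the job is handed in: the jaw rests latched on the raised stop pin (jaw 0.022 to 0.026) and the supply lies flat and still in the bay, within 3 mm of touching the end fence (all of step 1 and value of joint jaw below 0.026 m and y of supply in the frame of clamp between -0.048 and -0.042 m and x of supply in the frame of clamp between -0.035 and -0.02 m and z of supply in the frame of clamp below 0.013 m and angle between the y axis of supply and the y axis of clamp, either way round below 0.13 rad and linear speed of supply below 0.01 m/s).
It fails at once if the supply is lifted or tipped (z of supply in the frame of clamp above 0.02 m or angle between supply's own z axis and vertical above 0.3 rad).
It fails at once if a bystander is pushed or carried more than 15 mm (distance of any of flux_tin, heatsink, capacitor, spool from where it was at the start of the episode above 0.015 m).
It also fails if it takes over 45 s, if anything falls off the work surface, if the arm or the gripper's body presses on something with over 40 N, if the wrist force passes 120 N, or if a joint passes its speed limit or range.

## Robot

A 6-joint arm with a two-finger parallel gripper is mounted at the origin on a cart in front of the work surface, level with it; the furniture and walls round the work are solid. World frame = base frame: x ahead of the robot, y to its left, z up, the work surface at z = 0. Lengths are in mm, angles in rad, forces in N, time in s.
With the tool pointing down it reaches from about 300 to 775 mm from the base axis. Payload 14.6 kg.
Tool frame: the origin (TCP) lies between the finger pads; the fingertips stand 8 mm ahead of it and the grasp point (between the pads) lies 11 mm behind it; x points along the fingers, y is the direction in which the jaws open and shut, and the axes are right-handed (so a half turn about x gives the same grasp; the last joint's range is limited). The gripper opens to 94 mm and grips with 3 to 60 N. Pads are 16 mm wide; open, the fingers measure 119 mm over their backs; the gripper's body (75 mm by 177 mm) begins 78 mm behind the grasp point.
Start: joints at [-1.312, 0.3, 1.521, -0, 1.321, -0.067], TCP at [176.029, -521.059, 173.646] pointing down, gripper open.
Joint ranges: [-3.03, 3.03], [-0.79, 2.21], [0.23, 2.52], [-1.04, 4.18], [0, 3.07], [-2.55, 2.55]. Speed limits (rad/s): [2.22, 2.22, 2.57, 3.14, 3.14, 3.14].

## Interface

Orientations are given as [roll, pitch, yaw] about the fixed x, y, z axes, in that order (R = Rz(yaw) Ry(pitch) Rx(roll)).
In Python, from cell import telemetry, camera, calibration, order gives the robot as it stands.
- The arm moves only by the shell command python3 -m handwheel 'ROWS' [FORCE]. ROWS is JSON, a list of rows, each a list of 7 numbers: the turn, a rotation vector about the tool's x, y, z as a fraction of full scale, then the shift along the tool's x, y, z as a fraction of full scale, then the opening, from 0 (shut) to 1 (fully open). A call has 1 to 12 rows; each row is the pose to reach, as a shift and turn from the pose measured when the call began, along the tool's axes at that moment, turning the shorter way round; what a row does not reach only later rows make up. Full scale, the value 1, is 300 mm for a shift and pi rad for a turn. A row lasts 1/8 s, in which the tool goes at most 62.5 mm and 10.7 degrees, less where a joint would pass 70% of its speed; a pose out of reach is approached as far as the arm can. A call with a number of a shift or a turn outside -1 to 1 is refused whole. A call with a gripper value outside its range is refused whole. The fingers move at their own pace and stop on an object; FORCE is the grip in N (left out, the last holds). Time passes only in rows, so rows that repeat a pose let the fingers close. It gives the time, the measured TCP pose, the force and the opening at its end, in the units of the state.
- telemetry.read_state(): the state, without advancing time (a new reading comes with each control period).
- camera(name): name is "scene" or "top" or "wrist"; returns the picture (400x640x3 uint8, red, green, blue); there is no depth.
- calibration(name): a dict with "fov_y" (degrees; the focal length in pixels is half the picture's height over the tangent of half this angle, whatever the lens; pixels are square), "cx", "cy" (the principal point, pixels), "position" and "attitude" of the camera in the world. Camera axes: x right, y down, z forward; pixel columns grow to the right and rows downward; lengths in mm; the calibration is good to about 2 mm. A picture is of the moment at which its call begins: read the wrist's pose just before it. calibration takes no time and is no camera call; for the wrist camera it gives the pose at the moment of the call.
- order.sign_off(): hands the job in, once; it reports no verdict.
The state is a dict: "clock": time; "joints": joint angles; "qd": joint speeds; "effort": joint torques, N m; "eef_pos": TCP position; "eef_rot": TCP orientation; "wrist_force": force on the tool from outside, world axes, zero at the start; "moment": the same for the moment, N m; "finger_gap": finger opening in mm.
Only numpy, scipy, OpenCV 4.12 (cv2) and the standard library are available. Lean on these libraries where they do the work, as an engineer would, in place of code of your own. Each camera call takes 0.05 s, during which the arm holds its last target.

## Working session

There is one attempt and no reset: what is moved stays moved. The work goes in short steps, Python scripts to look and compute and a shell command to move; the robot and the scene stay as the last step left them, time stands still between calls to the robot, and variables do not carry over. Pictures are saved under pics/ and viewed, and the job is handed in when it is done.

```bash
ls; mkdir -p pics; python3 - <<'E'
from cell import telemetry,camera,calibration
import cv2
print(telemetry.read_state())
for n in("scene","top"):
    print(n,calibration(n)); cv2.imwrite(f"pics/{n}0.png",camera(n)[:,:,::-1])
E
```

```text
pics
{'clock': 0.0, 'joints': array([-1.31159596e+00,  3.00440066e-01,  1.52159777e+00,  2.60311873e-05,
        1.32070946e+00, -6.65815560e-02]), 'qd': array([ 0.00024165,  0.00045288, -0.00124868, -0.00166464, -0.00033026,
       -0.00041513]), 'effort': array([-2.11889535e-03, -5.31819034e+01, -3.52734911e+01,  7.07706157e-02,
        2.43942562e-02, -1.28980464e-04]), 'eef_pos': array([ 175.96218332, -520.76693186,  173.09631759]), 'eef_rot': array([-1.65921135,  1.56964141,  1.80815677]), 'wrist_force': array([-0.53018451, -0.98612583, -0.13905717]), 'moment': array([-0.0068494 ,  0.00816059, -0.03461887]), 'finger_gap': 93.81765056908003}
scene {'fov_y': 52.992404671256345, 'cx': 321.0751308599646, 'cy': 196.9008402313244, 'position': array([ 98.13801282, 593.51979283, 703.88514584]), 'attitude': array([-2.39974922, -0.01396055, -2.39356299])}
top {'fov_y': 44.04214229827757, 'cx': 322.55917280969066, 'cy': 192.22514756585332, 'position': array([352.29193879, 161.63507199, 997.86337805]), 'attitude': array([-2.96562962,  0.00971378, -1.57609136])}
```

View pics/scene0.png

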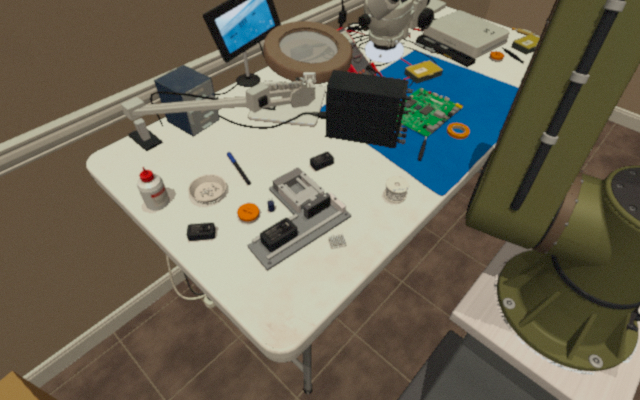

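View pics/top0.png

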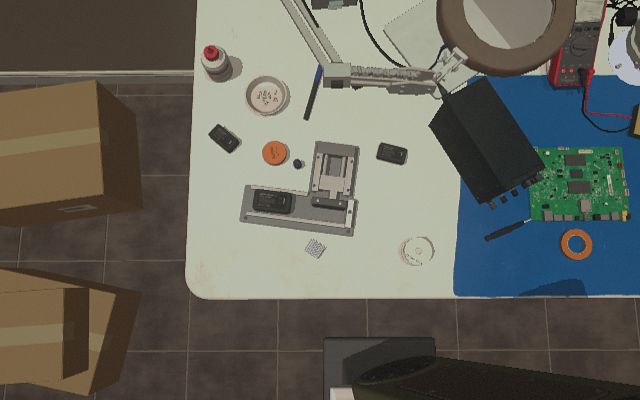

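Top view: black boxes that could be the supply are at (271,201) in the lane, (223,138) and (391,153). The one in the lane is the largest. I'll check it in a close crop.

```bash
cat > h.py <<'E'
import numpy as np,cv2
from scipy.spatial.transform import Rotation as R
from cell import telemetry,camera,calibration
def ray(n,px,c=None):
    c=c or calibration(n); f=200/np.tan(np.radians(c["fov_y"]/2))
    M=R.from_euler("xyz",c["attitude"]).as_matrix()
    return np.array(c["position"]),M@np.array([(px[0]-c["cx"])/f,(px[1]-c["cy"])/f,1.])
def onz(n,px,z,c=None):
    o,d=ray(n,px,c); return o+d*(z-o[2])/d[2]
def proj(n,P,c=None):
    c=c or calibration(n); f=200/np.tan(np.radians(c["fov_y"]/2))
    v=R.from_euler("xyz",c["attitude"]).as_matrix().T@(np.array(P)-c["position"])
    return np.array([c["cx"],c["cy"]])+f*v[:2]/v[2]
E
python3 - <<'E'
import cv2
from h import *
a=cv2.imread("pics/top0.png")[130:265,205:405]; cv2.imwrite("pics/topc.png",cv2.resize(a,None,fx=4,fy=4,interpolation=cv2.INTER_CUBIC))
a=cv2.imread("pics/scene0.png")[145:275,180:360]; cv2.imwrite("pics/scenec.png",cv2.resize(a,None,fx=4,fy=4,interpolation=cv2.INTER_CUBIC))
for p in [(271,201),(223,138),(391,153)]: print(onz("top",p,35))
E
```

```text
[506.67122332 271.93479287  35.        ]
[636.27792427 370.72872226  35.        ]
[602.39516882  32.5468504   35.        ]
```

View pics/topc.png

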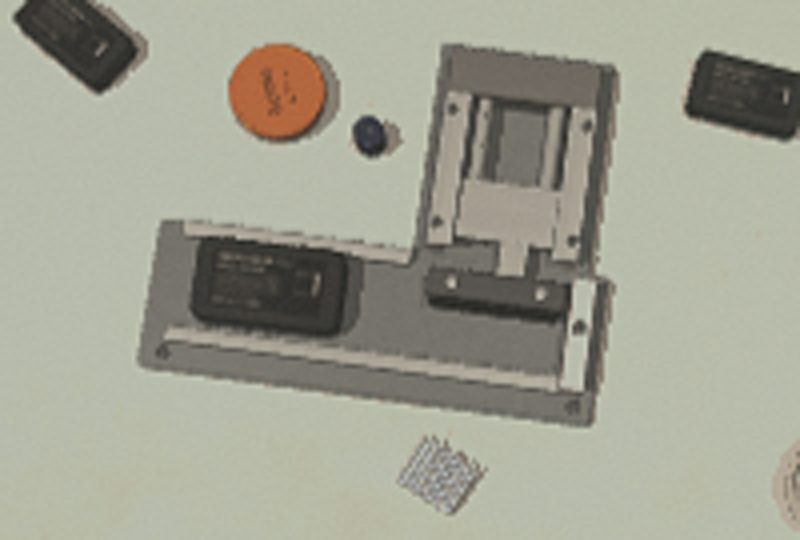

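View pics/scenec.png

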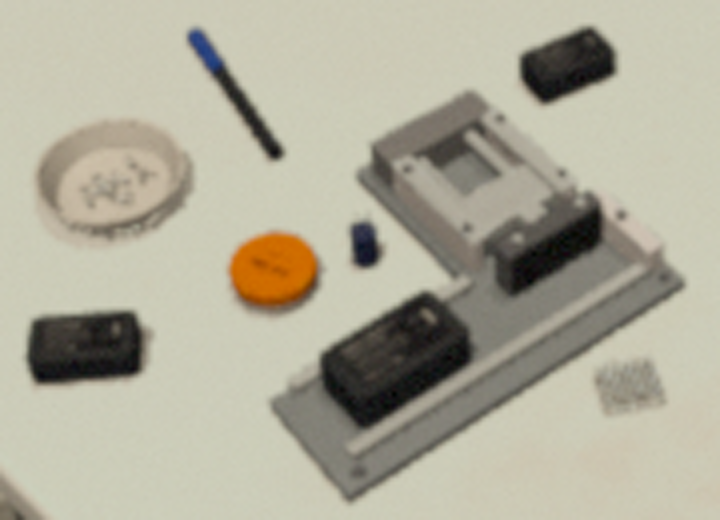

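```bash
python3 - <<'E'
from h import *
# crop px -> clamp xy
D=[((592,425),(-75,-100)),((139,367),(-75,130)),((160,219),(1,130)),((611,281),(1,-100)),((613,66),(112,-90)),((445,45),(112,0))]
W=np.array([onz("top",(205+(p[0]-1.5)/4,130+(p[1]-1.5)/4),10)[:2] for p,_ in D]); C=np.array([c for _,c in D],float)
w0,c0=W.mean(0),C.mean(0)
rot,_=R.align_vectors(np.c_[W-w0,np.zeros(6)],np.c_[C-c0,np.zeros(6)])
y=rot.as_euler("xyz")[2]; M=rot.as_matrix()[:2,:2]; t=w0-M@c0
print("yaw",y,"t",t); print(((C@M.T+t)-W).round(1))
for n,p in dict(jaw=(-27,-45),pin=(28,-30),fence=(-30,-82),home=(-30,-45),entry=(-30,60)).items(): print(n,(M@p+t).round(1))
# supply top corners z=39
for p in [(205,238),(348,252),(337,333),(192,318)]:
    w=onz("top",(205+(p[0]-1.5)/4,130+(p[1]-1.5)/4),39)[:2]; print("sup",(M.T@(w-t)).round(1))
for nm,p in dict(tin=(278,92,18),cap=(370,135,40),hs=(441,475,14)).items():
    w=onz("top",(205+(p[0]-1.5)/4,130+(p[1]-1.5)/4),p[2])[:2]; print(nm,w,(M.T@(w-t)).round(1))
w=onz("top",(416,251),38)[:2];print("spool",w,M.T@(w-t))
# check in scene: project clamp corners
for c in C: print(proj("scene",[*(M@c+t),10]),((proj("scene",[*(M@c+t),10])-[180,145])*4).round())
print("tool R", R.from_euler("xyz",telemetry.read_state()["eef_rot"]).as_matrix().round(3))
E
```

```text
yaw -0.13789674715007505 t [525.76799696 199.73219366]
[[-1.3  0.3]
 [-0.3  0.9]
 [-0.7 -0.7]
 [ 1.2  0.6]
 [ 0.3 -1.8]
 [ 0.8  0.8]]
jaw [492.8 158.9]
pin [549.4 166.2]
fence [484.8 122.6]
home [489.9 159.3]
entry [504.3 263.3]
sup [ -9.8 101.6]
sup [-7.6 30.5]
sup [-48.1  30.1]
sup [-50.1 101.7]
tin [609.46777571 268.78763829] [73.4 79.9]
cap [581.29936212 220.32349545] [52.2 28. ]
hs [414.39844812 186.08881092] [-108.4  -28.8]
spool [406.69511729  -9.42973092] [ -89.19113062 -223.54418709]
[351.84329497 213.91051207] [687. 276.]
[267.13311413 268.49498178] [349. 494.]
[246.85256099 244.39134407] [267. 398.]
[330.19344406 194.62118235] [601. 198.]
[298.42392425 170.88181488] [474. 104.]
[268.38561194 187.07787015] [354. 168.]
tool R [[-0.     0.32  -0.947]
 [ 0.001 -0.947 -0.32 ]
 [-1.    -0.001 -0.   ]]
```

```bash
cat >> h.py <<'E'
YAW=-0.1379; T=np.array([525.8,199.7])
MC=np.array([[np.cos(YAW),-np.sin(YAW)],[np.sin(YAW),np.cos(YAW)]])
def c2w(x,y,z): return np.r_[MC@[x,y]+T,z]
def w2c(p): return np.r_[MC.T@(np.array(p[:2])-T),p[2]]
# goal tool attitude: x down, y along clamp -y
def goalR():
    x=np.array([0,0,-1.]); y=np.r_[-MC[:,1],0]; return np.c_[x,y,np.cross(x,y)]
def plan(P,turn=True):
    s=telemetry.read_state(); Rt=R.from_euler("xyz",s["eef_rot"]).as_matrix()
    print("clamp TCP",w2c(s["eef_pos"]).round(1),"F",s["wrist_force"].round(1),"t",s["clock"])
    print("shift",(Rt.T@(np.array(P)-s["eef_pos"])/300).round(4),"turn",(R.from_matrix(Rt.T@goalR()).as_rotvec()/np.pi).round(4))
E
python3 -c "
from h import *
plan([261,-297,240]);plan(c2w(-100,-45,200))
print(proj('top',[500,-90,150]),onz('top',(490,203),100))"
```

```text
clamp TCP [-247.5 -761.7  173.1] F [0.6 0.  0.8] t 0.1
shift [-0.2222 -0.6162 -0.5073] turn [1.476e-01 1.000e-04 3.000e-04]
clamp TCP [-247.5 -761.7  173.1] F [0.6 0.  0.8] t 0.1
shift [-0.0874 -1.9171 -1.5082] turn [1.476e-01 1.000e-04 3.000e-04]
[471.79820359 192.94712699] [ 489.79348101 -136.98653034  100.        ]
```

```bash
python3 -m handwheel '[[0.05,0,0,-0.2,-0.05,-0.05,0],[0.1,0,0,-0.22,-0.25,-0.2,0],[0.148,0,0,-0.22,-0.43,-0.36,0],[0.148,0,0,-0.22,-0.62,-0.51,0],[0.148,0,0,-0.22,-0.8,-0.65,0],[0.148,0,0,-0.22,-1,-0.8,0]]'; python3 -c "
from h import *
print(telemetry.read_state()['joints']);plan(c2w(-100,-45,200))"
```

```text
clock: 0.85
eef_pos: [291.0, -206.4, 239.3]
eef_rot: [-1.304, 1.57, 1.698]
wrist_force: [1.4, -1.2, 0.5]
finger_gap: 37.3
[-7.20302081e-01 -1.99336386e-01  1.89261809e+00  6.99799618e-04
  1.44909712e+00  9.90131315e-01]
clamp TCP [-176.7 -434.6  239.3] F [ 1.4 -1.2  0.5] t 0.85
shift [ 0.1322 -1.2988 -0.2534] turn [-0.0006  0.0001  0.0003]
```

```bash
python3 -m handwheel '[[0,0,0,0,-0.18,-0.1,0],[0,0,0,0,-0.36,-0.2,0],[0,0,0,0.05,-0.54,-0.25,0],[0,0,0,0.1,-0.72,-0.25,0],[0,0,0,0.13,-0.9,-0.25,0],[0,0,0,0.13,-1,-0.25,0],[0,0,0,0.13,-1,-0.25,0],[0,0,0,0.13,-1,-0.25,0]]'; python3 -c "
from h import *
print(telemetry.read_state()['joints']);plan(c2w(-100,-45,140));plan(c2w(-46,-45,140))"
```

```text
clock: 1.85
eef_pos: [407.0, 79.8, 200.5]
eef_rot: [-0.929, 1.57, 2.073]
wrist_force: [0.1, -0.5, 0.0]
finger_gap: 0.6
[ 1.04604246e-01 -3.08244083e-02  1.83268029e+00  8.68852557e-04
  1.34009231e+00  1.81486096e+00]
clamp TCP [-101.2 -135.1  200.5] F [ 0.1 -0.5  0. ] t 1.85
shift [ 0.2018 -0.3002 -0.0037] turn [-0.0006  0.0002  0.0002]
clamp TCP [-101.2 -135.1  200.5] F [ 0.1 -0.5  0. ] t 1.85
shift [ 0.2017 -0.3006 -0.1837] turn [-0.0006  0.0002  0.0002]
```

Go above the jaw front, at clamp (-46,-45), z = 140, then check with the cameras.

```bash
python3 -m handwheel '[[0,0,0,0,-0.15,-0.09,0],[0,0,0,0.1,-0.3,-0.184,0],[0,0,0,0.2,-0.3,-0.184,0],[0,0,0,0.2,-0.3,-0.184,0]]'; python3 -c "
from h import *
plan(c2w(-46,-45,32))
cv2.imwrite('pics/w1.png',camera('wrist')[:,:,::-1])
cv2.imwrite('pics/s1.png',cv2.resize(camera('scene')[100:300,160:400,::-1],None,fx=3,fy=3,interpolation=cv2.INTER_CUBIC))
c=calibration('wrist');print(c)
for p in [(-27,-79,46),(-27,-11,46),(-53,-82,18),(-53,117,18)]: print(p,proj('wrist',c2w(*p),c))"
```

```text
clock: 2.35
eef_pos: [473.2, 160.2, 138.8]
eef_rot: [0.215, 1.566, -3.068]
wrist_force: [0.1, -0.4, -0.3]
finger_gap: 0.6
clamp TCP [-46.6 -46.4 138.8] F [ 0.1 -0.4 -0.3] t 2.35
shift [ 0.356  -0.005  -0.0037] turn [-0.0009  0.0014 -0.0003]
{'fov_y': 64.69276594744426, 'cx': 320.49147296571454, 'cy': 196.23519935863553, 'position': array([549.26942096, 149.9363373 , 353.12142531]), 'attitude': array([ 2.87940694e+00,  3.23840806e-04, -1.71268578e+00])}
(-27, -79, 46) [354.22599306 171.29411973]
(-27, -11, 46) [285.27064228 171.56132228]
(-53, -82, 18) [353.77267786 190.06011636]
(-53, 117, 18) [171.81331961 190.75065122]
```

View pics/w1.png

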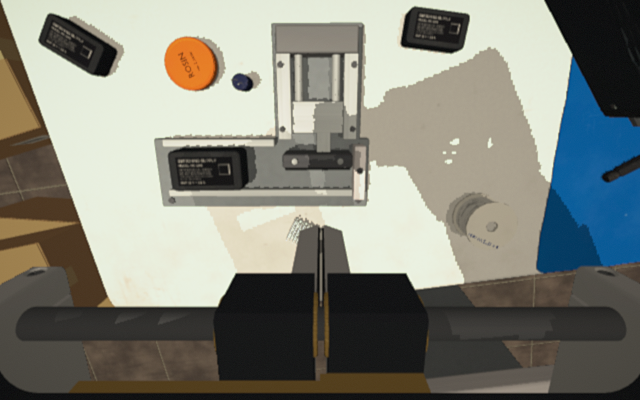

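View pics/s1.png

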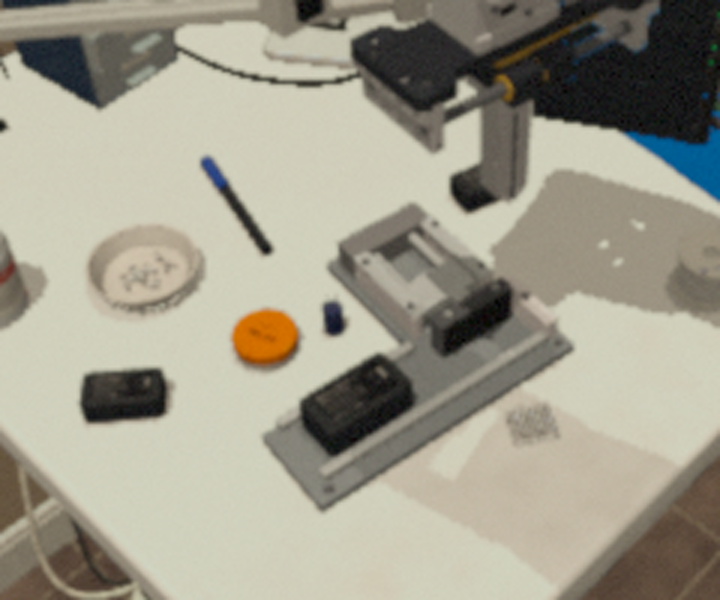

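The wrist view agrees with the model: the jaw spans (285..351, 168) against a prediction of (285..354, 171). Descend in front of the jaw.

```bash
python3 -m handwheel '[[0,0,0,0.15,-0.005,0,0],[0,0,0,0.28,-0.005,0,0],[0,0,0,0.356,-0.005,0,0],[0,0,0,0.356,-0.005,0,0],[0,0,0,0.356,-0.005,0,0]]'; python3 -c "
from h import *
plan(c2w(-20,-45,32));plan(c2w(-3,-45,32))
cv2.imwrite('pics/s2.png',cv2.resize(camera('scene')[100:300,160:400,::-1],None,fx=3,fy=3,interpolation=cv2.INTER_CUBIC))"
```

```text
clock: 3.08
eef_pos: [475.9, 162.0, 36.9]
eef_rot: [-2.522, 1.567, 0.478]
wrist_force: [-0.4, -0.1, 0.1]
finger_gap: 0.4
clamp TCP [-44.2 -44.2  36.9] F [-0.4 -0.1  0.1] t 3.075
shift [ 0.0165  0.0023 -0.0807] turn [-0.0012 -0.001   0.0007]
clamp TCP [-44.2 -44.2  36.9] F [-0.4 -0.1  0.1] t 3.075
shift [ 0.0167  0.0021 -0.1374] turn [-0.0012 -0.001   0.0007]
```

View pics/s2.png

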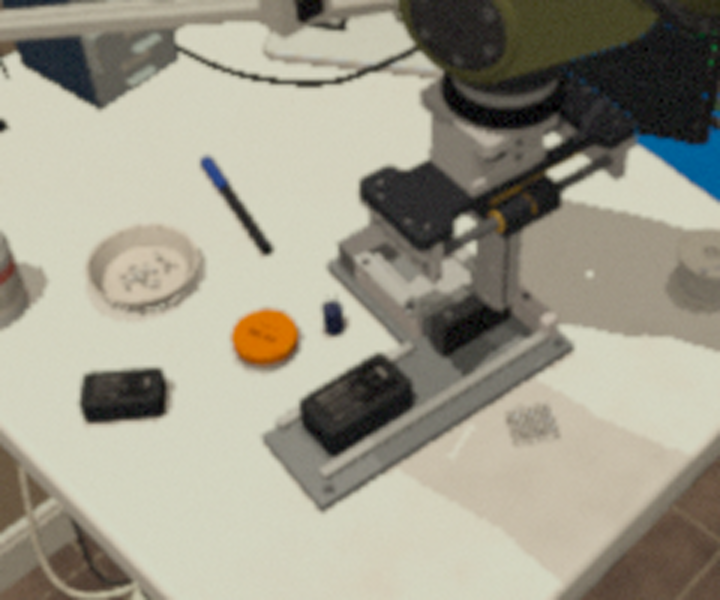

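The finger stands in front of the jaw with no contact. Push +x.

```bash
python3 -m handwheel '[[0,0,0,0.016,0,-0.02,0],[0,0,0,0.016,0,-0.04,0],[0,0,0,0.016,0,-0.06,0],[0,0,0,0.016,0,-0.08,0],[0,0,0,0.016,0,-0.1,0],[0,0,0,0.016,0,-0.1,0]]'; python3 -c "
from h import *
plan(c2w(-3,-45,32))"
```

```text
clock: 3.88
eef_pos: [505.9, 157.7, 32.0]
eef_rot: [-2.535, 1.567, 0.465]
wrist_force: [-0.3, 0.2, -0.8]
finger_gap: 0.3
clamp TCP [-14.  -44.3  32. ] F [-0.3  0.2 -0.8] t 3.875
shift [ 0.0002  0.0022 -0.0365] turn [-0.0012 -0.001   0.0007]
```

No force yet, though contact was expected; look.

```bash
python3 -c "
from h import *
s=telemetry.read_state();print(s['wrist_force'],s['effort'])
for n in ('scene','top'):
  a=camera(n)[:,:,::-1]; a=a[100:300,200:440] if n=='scene' else a[120:280,205:405]
  cv2.imwrite(f'pics/{n}3.png',cv2.resize(a,None,fx=3,fy=3,interpolation=cv2.INTER_CUBIC))
cv2.imwrite('pics/w3.png',camera('wrist')[:,:,::-1])
c=calibration('wrist')
for p in [(-27,-79,46),(-27,-11,46),(-14,-44,24)]: print(p,proj('wrist',c2w(*p),c))
"
```

```text
[-0.29454536  0.21654428 -0.78353792] [-2.29439987e-01 -5.40203583e+01 -3.03368461e+01 -1.93458202e-02
 -6.61073718e-02 -4.85969509e-02]
(-27, -79, 46) [372.30610335 246.10285848]
(-27, -11, 46) [271.72292425 246.44985739]
(-14, -44, 24) [320.47847426 217.55250671]
```

View pics/scene3.png

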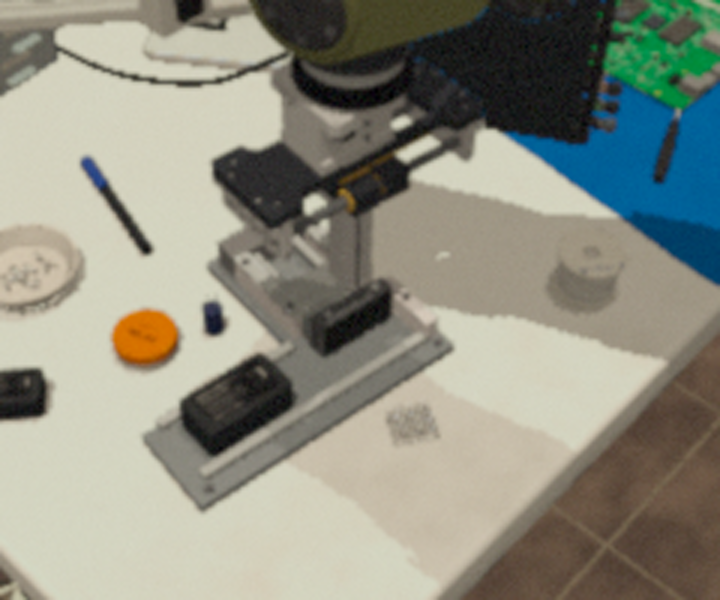

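View pics/w3.png

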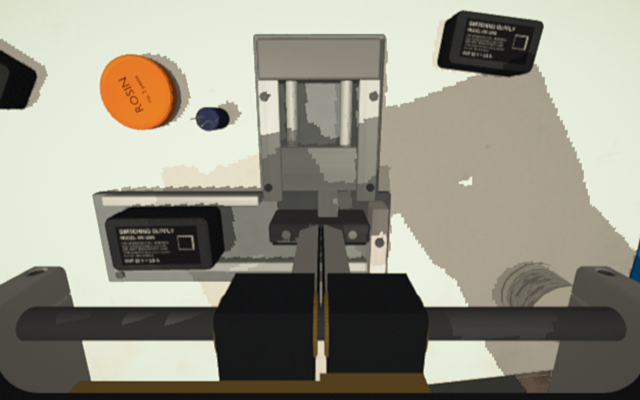

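View pics/top3.png

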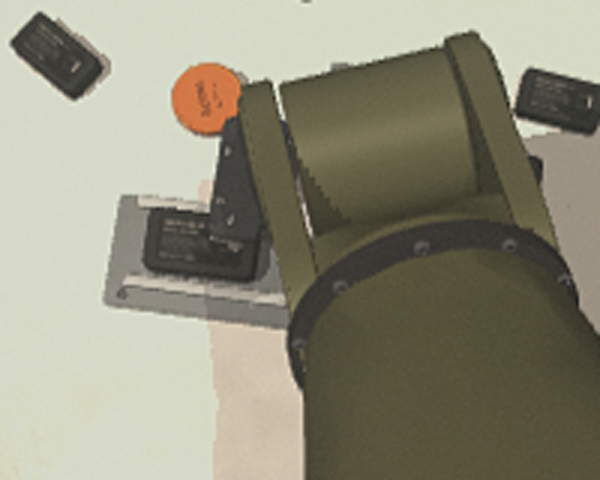

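```bash
python3 -c "
from h import *
a=cv2.imread('pics/w3.png')[180:290,220:420];cv2.imwrite('pics/w3c.png',cv2.resize(a,None,fx=4,fy=4,interpolation=cv2.INTER_CUBIC))
b=camera('scene')[170:230,280:360,::-1];cv2.imwrite('pics/s3c.png',cv2.resize(b,None,fx=9,fy=9,interpolation=cv2.INTER_CUBIC))
c=calibration('wrist')
for p in [(-27,-79,46),(-27,-11,46),(-27,-79,11),(-27,-11,11),(-14,-44,24),(-14,-44,46),(-14,-44,80),(-44,-44,29)]: print(p,((proj('wrist',c2w(*p),c)-[220,180])*4).round(),((proj('scene',c2w(*p))-[280,170])*9).round())
"
```

```text
(-27, -79, 46) [609. 264.] [464. 226.]
(-27, -11, 46) [207. 266.] [248. 356.]
(-27, -79, 11) [581. 191.] [460. 319.]
(-27, -11, 11) [234. 192.] [250. 448.]
(-14, -44, 24) [402. 150.] [321. 320.]
(-14, -44, 46) [402. 193.] [321. 261.]
(-14, -44, 80) [401. 279.] [322. 165.]
(-44, -44, 29) [403. 312.] [398. 378.]
```

View pics/w3c.png

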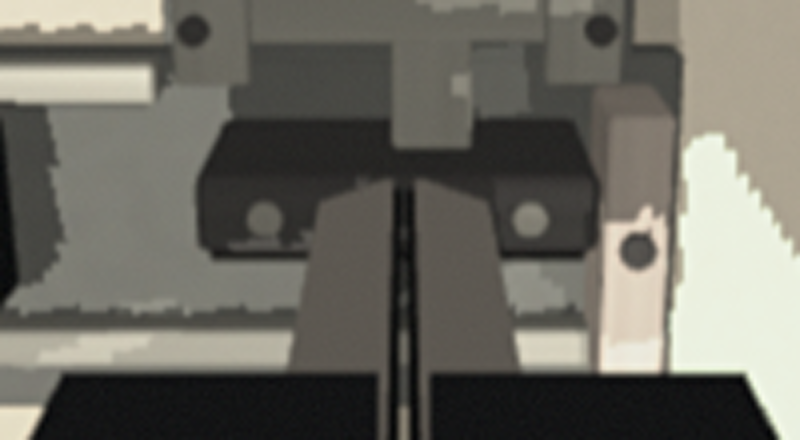

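View pics/s3c.png

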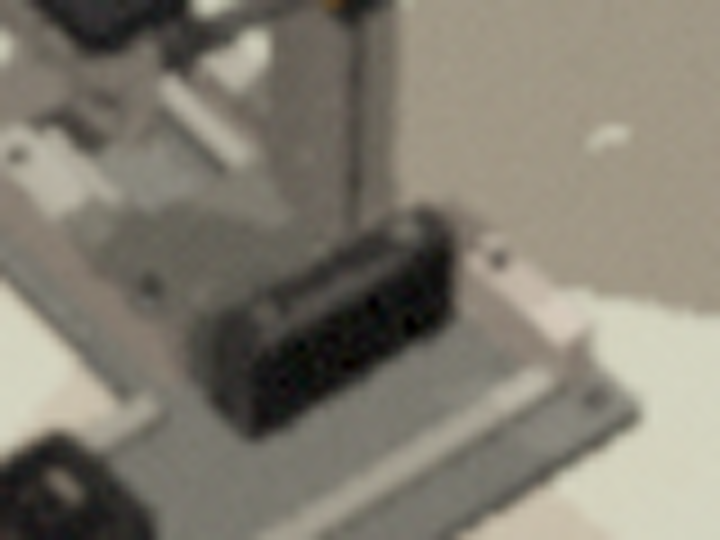

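```bash
python3 -c "
from h import *
for z in (125,131,140,150,160): print(z,((proj('scene',[473.2,160.2,z])-[160,100])*3).round())
for z in (29,40,50,60): print(z,((proj('scene',[475.9,162,z])-[160,100])*3).round())
a=cv2.imread('pics/s1.png')[100:260,380:580];cv2.imwrite('pics/s1c.png',cv2.resize(a,None,fx=3,fy=3))
a=cv2.imread('pics/s2.png')[200:400,380:580];cv2.imwrite('pics/s2c.png',cv2.resize(a,None,fx=3,fy=3))
"
```

```text
125 [501. 245.]
131 [501. 239.]
140 [501. 229.]
150 [501. 218.]
160 [502. 207.]
29 [493. 336.]
40 [493. 326.]
50 [494. 317.]
60 [494. 308.]
```

View pics/s1c.png

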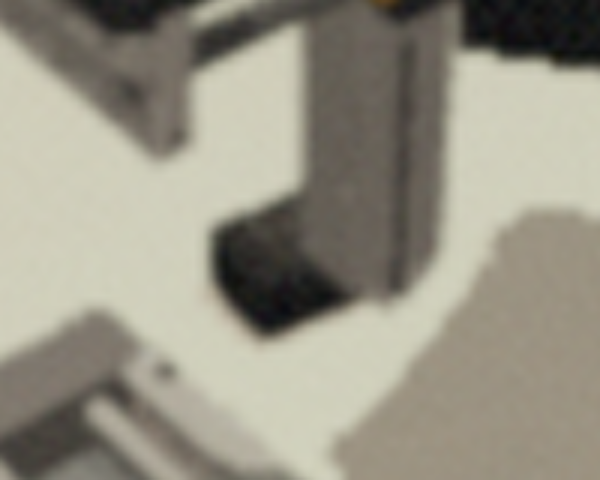

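View pics/s2c.png

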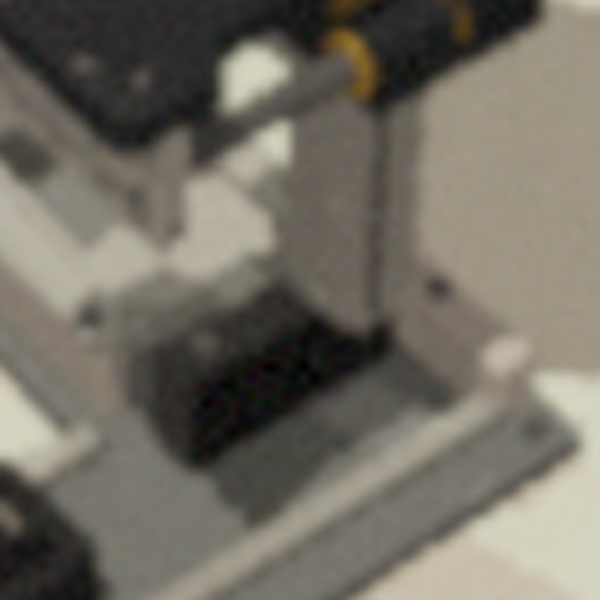

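```bash
cat >> h.py <<'E'
def tri(*rays):
    A=np.zeros((3,3));b=np.zeros(3);ds=[]
    for o,d in rays:
        d=d/np.linalg.norm(d);P=np.eye(3)-np.outer(d,d);A+=P;b+=P@o;ds.append((o,P))
    x=np.linalg.solve(A,b);return x,[round(float(np.linalg.norm(P@(x-o))),1) for o,P in ds]
E
python3 -c "
from h import *
s=telemetry.read_state();print(s['eef_pos'])
w=ray('wrist',(320.5,180+181/4)); sc=ray('scene',(280+352/9,170+232/9))
x,e=tri(w,sc);print(x,w2c(x),e)
"; python3 - <<'E'
from h import *
# s1 with stored wrist calib
c={'fov_y':64.69276594744426,'cx':320.49147296571454,'cy':196.23519935863553,'position':np.array([549.26942096,149.9363373,353.12142531]),'attitude':np.array([2.87940694,3.23840806e-04,-1.71268578])}
x,e=tri(ray('wrist',(320.5,228),c),ray('scene',(160+510/3,100+200/3))); print(x,w2c(x),e)
E
```

```text
[505.40481819 157.87050639  32.07620699]
[506.4363416  153.58469999  50.83391492] [-12.8406725  -48.33931414  50.83391492] [5.0, 5.0]
[474.62321862 157.01507309 162.12637015] [-44.82333942 -49.31464469 162.12637015] [4.3, 4.3]
```

The finger stands over the jaw: the tips sit about 20 mm higher than the TCP figure suggests (triangulated tip z is about 51 at TCP z = 32). The jaw is untouched. Back off and go lower, step by step.

```bash
python3 -m handwheel '[[0,0,0,-0.03,0,0.05,0],[0,0,0,-0.03,0,0.105,0],[0,0,0,-0.03,0,0.105,0],[0,0,0,0.01,0,0.105,0],[0,0,0,0.035,0,0.105,0],[0,0,0,0.035,0,0.105,0],[0,0,0,0.035,0,0.105,0]]'; python3 -c "
from h import *
plan(c2w(-45,-45,12))
b=camera('scene')[170:230,280:360,::-1];cv2.imwrite('pics/s4c.png',cv2.resize(b,None,fx=9,fy=9,interpolation=cv2.INTER_CUBIC))
cv2.imwrite('pics/w4c.png',cv2.resize(camera('wrist')[160:290,220:420,::-1],None,fx=4,fy=4,interpolation=cv2.INTER_CUBIC))"
```

```text
clock: 4.95
eef_pos: [474.4, 162.3, 21.4]
eef_rot: [-2.508, 1.567, 0.492]
wrist_force: [0.2, -0.1, 0.1]
finger_gap: 0.4
clamp TCP [-45.8 -44.1  21.4] F [ 0.2 -0.1  0.1] t 4.95
shift [ 0.0314  0.0029 -0.0025] turn [-0.0011 -0.0009  0.0007]
```

View pics/s4c.png

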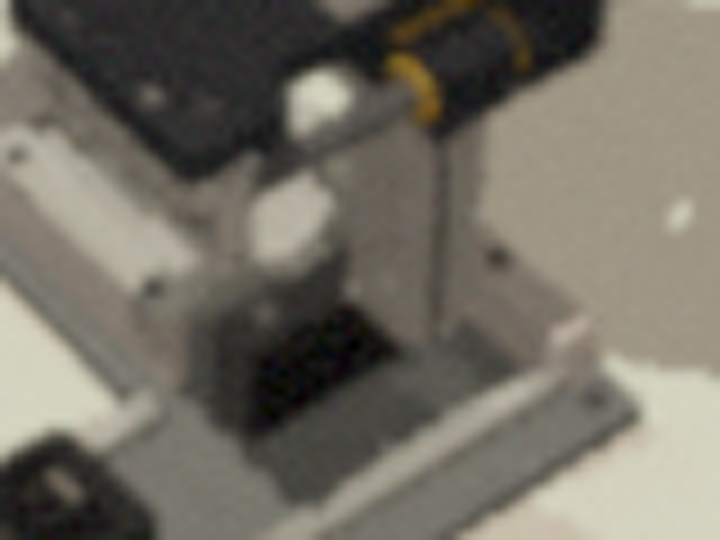

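View pics/w4c.png

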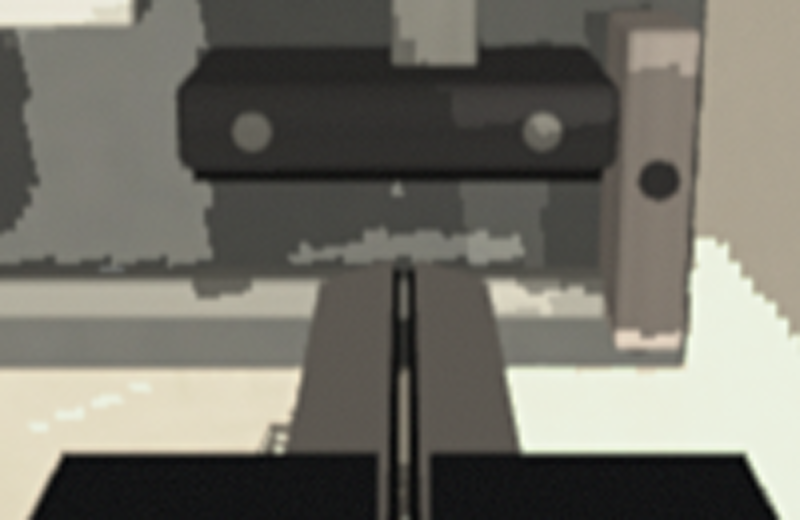

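Tip z is about 40 at TCP z = 21, so the offset is about +19 mm. Go to TCP z = 9 (tip about 28), then push.

```bash
python3 -m handwheel '[[0,0,0,0.02,0.003,0,0],[0,0,0,0.042,0.003,0,0],[0,0,0,0.042,0.003,-0.01,0],[0,0,0,0.042,0.003,-0.03,0],[0,0,0,0.042,0.003,-0.05,0],[0,0,0,0.042,0.003,-0.05,0]]'; python3 -c "
from h import *
plan(c2w(-3,-45,9))
b=camera('scene')[170:230,280:360,::-1];cv2.imwrite('pics/s5c.png',cv2.resize(b,None,fx=9,fy=9,interpolation=cv2.INTER_CUBIC))"
```

```text
clock: 5.8
eef_pos: [489.3, 159.3, 9.1]
eef_rot: [-2.417, 1.567, 0.583]
wrist_force: [-2.2, 0.5, 1.0]
finger_gap: 0.7
clamp TCP [-30.6 -45.    9.1] F [-2.2  0.5  1. ] t 5.8
shift [ 0.0005 -0.0003 -0.0919] turn [-0.0012 -0.0008  0.0007]
```

View pics/s5c.png

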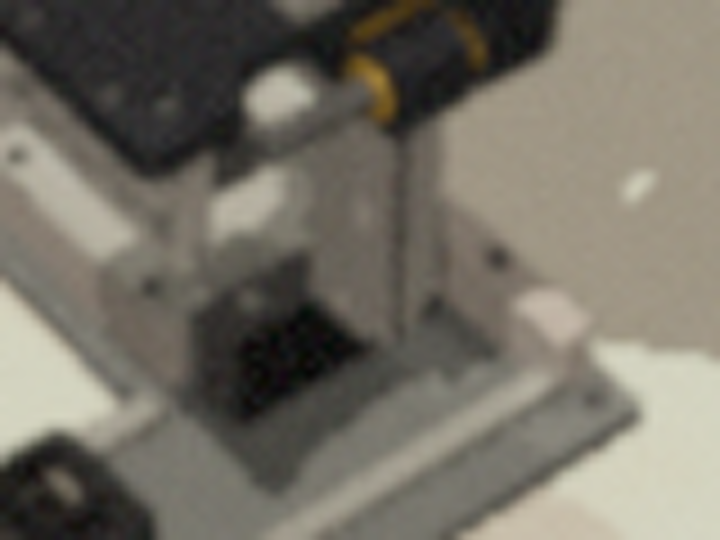

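Contact. Continue to about +28 mm.

```bash
python3 -m handwheel '[[0,0,0,0,0,-0.02,0],[0,0,0,0,0,-0.04,0],[0,0,0,0,0,-0.06,0],[0,0,0,0,0,-0.08,0],[0,0,0,0,0,-0.092,0],[0,0,0,0,0,-0.092,0]]'; python3 -c "
from h import *
plan(c2w(0,-45,9))
b=camera('scene')[170:230,260:360,::-1];cv2.imwrite('pics/s6c.png',cv2.resize(b,None,fx=8,fy=8,interpolation=cv2.INTER_CUBIC))
cv2.imwrite('pics/w6c.png',cv2.resize(camera('wrist')[110:260,220:420,::-1],None,fx=4,fy=4,interpolation=cv2.INTER_CUBIC))
c=calibration('wrist')
for x in (-27,-3,3,7): print(x,[((proj('wrist',c2w(x,y,46),c)-[220,110])*4).round() for y in(-79,-11)])
print(((proj('wrist',c2w(28,-30,27),c)-[220,110])*4).round())"
```

```text
clock: 6.6
eef_pos: [516.1, 155.6, 9.0]
eef_rot: [-2.099, 1.568, 0.901]
wrist_force: [-6.2, 1.0, 2.6]
finger_gap: 0.6
clamp TCP [ -3.6 -45.    9. ] F [-6.2  1.   2.6] t 6.6
shift [ 0.     -0.0002 -0.0119] turn [-0.0011 -0.0004  0.0007]
-27 [array([625., 671.]), array([182., 672.])]
-3 [array([632., 526.]), array([174., 527.])]
3 [array([633., 488.]), array([172., 490.])]
7 [array([635., 462.]), array([171., 464.])]
[307. 295.]
```

View pics/s6c.png

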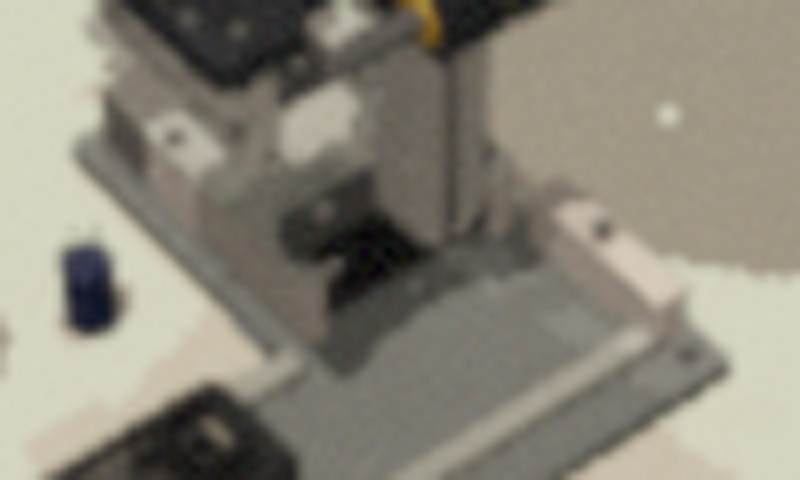

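View pics/w6c.png

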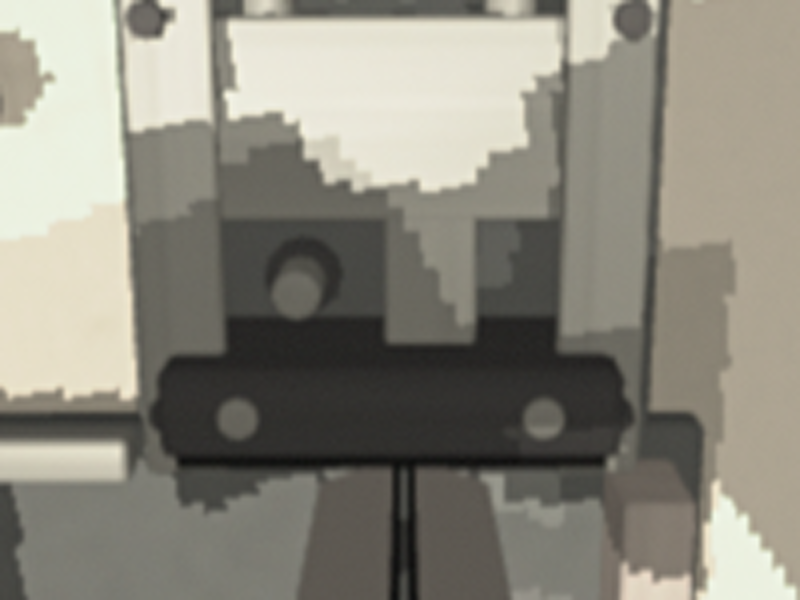

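The pin stands up at crop (300,290) and the jaw front is at x ≈ +7 (jaw ≈ 0.034). Release slowly.

```bash
python3 -m handwheel '[[0,0,0,0,0,0.02,0],[0,0,0,0,0,0.04,0],[0,0,0,0,0,0.06,0],[0,0,0,0,0,0.09,0],[0,0,0,0,0,0.1,0],[0,0,0,0,0,0.1,0],[0,0,0,0,0,0.1,0]]'; python3 -c "
from h import *
plan(c2w(-30,-45,100))
cv2.imwrite('pics/w7c.png',cv2.resize(camera('wrist')[60:260,220:420,::-1],None,fx=3,fy=3,interpolation=cv2.INTER_CUBIC))
c=calibration('wrist')
for x in (-27,-3,3,7): print(x,[((proj('wrist',c2w(x,y,46),c)-[220,60])*3).round() for y in(-79,-11)])
print(((proj('wrist',c2w(28,-30,27),c)-[220,60])*3).round())"
```

```text
clock: 7.58
eef_pos: [486.4, 159.8, 9.0]
eef_rot: [-2.155, 1.568, 0.845]
wrist_force: [0.2, 0.2, 0.7]
finger_gap: 0.3
clamp TCP [-33.5 -44.9   9. ] F [0.2 0.2 0.7] t 7.575
shift [-0.3032 -0.0004 -0.0121] turn [-0.0011 -0.0004  0.0007]
-27 [array([476., 517.]), array([130., 518.])]
-3 [array([481., 399.]), array([123., 400.])]
3 [array([482., 368.]), array([122., 369.])]
7 [array([483., 347.]), array([121., 348.])]
[227. 227.]
```

View pics/w7c.png

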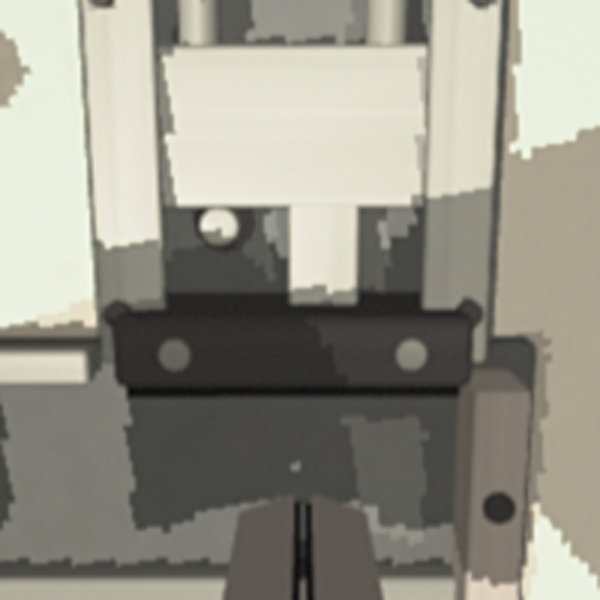

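Latched: the jaw front is at x ≈ -3 and the crossbar rests on the raised pin at (219,226). Lift, and go over to beyond the supply's +y end.

```bash
python3 -m handwheel '[[0,0,0,-0.1,0,0,0],[0,0,0,-0.22,0,0,0],[0,0,0,-0.22,0,0,0],[0,0,0,-0.22,-0.2,-0.01,0],[0,0,0,-0.22,-0.4,-0.012,0],[0,0,0,-0.22,-0.6,-0.012,0],[0,0,0,-0.22,-0.6,-0.012,0],[0,0,0,-0.22,-0.6,-0.012,0]]'; python3 -c "
from h import *
s=telemetry.read_state();print(s['joints'])
plan(c2w(-30,132,4))
cv2.imwrite('pics/w8.png',camera('wrist')[:,:,::-1])
c=calibration('wrist')
for p in [(-9,103,39),(-51,103,39),(-9,29,39),(-51,29,39),(-53,117,18),(-7,117,18)]: print(p,proj('wrist',c2w(*p),c).round())
cv2.imwrite('pics/s8.png',cv2.resize(camera('scene')[130:290,190:370,::-1],None,fx=4,fy=4,interpolation=cv2.INTER_CUBIC))"
```

```text
clock: 8.62
eef_pos: [514.8, 336.7, 74.2]
eef_rot: [-1.577, 1.57, 1.424]
wrist_force: [0.9, -0.5, 0.4]
finger_gap: 0.5
[5.19362576e-01 5.35124448e-01 1.42937793e+00 7.39769546e-04
 1.17655303e+00 2.23108768e+00]
clamp TCP [-29.7 134.2  74.2] F [ 0.9 -0.5  0.4] t 8.625
shift [0.2341 0.0076 0.0009] turn [-0.0011 -0.      0.0003]
(-9, 103, 39) [359. 183.]
(-51, 103, 39) [358. 232.]
(-9, 29, 39) [452. 182.]
(-51, 29, 39) [446. 231.]
(-53, 117, 18) [340. 225.]
(-7, 117, 18) [340. 175.]
```

View pics/w8.png

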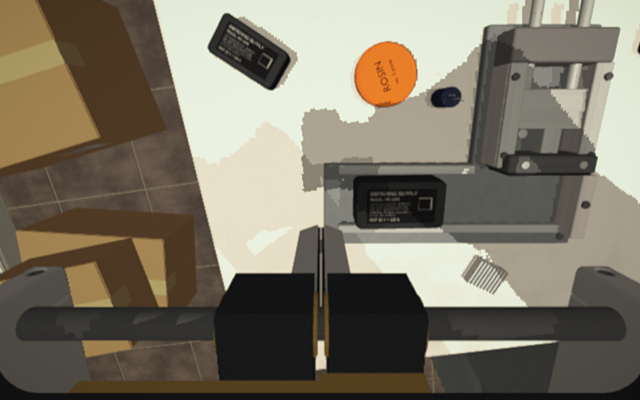

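View pics/s8.png

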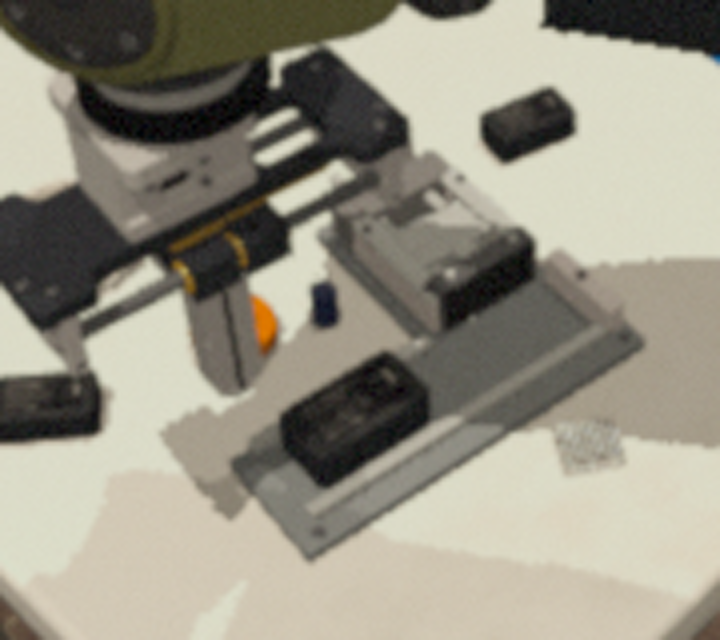

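The supply is still in place and the jaw is latched (no longer standing into the lane). Descend to TCP z = 2, behind the supply's end.

```bash
python3 -m handwheel '[[0,0,0,0.1,0,0,0],[0,0,0,0.2,0,0,0],[0,0,0,0.24,0,0,0],[0,0,0,0.24,0,0,0],[0,0,0,0.24,0.01,0,0],[0,0,0,0.24,0.01,0,0]]'; python3 -c "
from h import *
plan(c2w(-30,60,2))
cv2.imwrite('pics/s9.png',cv2.resize(camera('scene')[170:290,210:360,::-1],None,fx=5,fy=5,interpolation=cv2.INTER_CUBIC))"
```

```text
clock: 9.48
eef_pos: [515.4, 333.3, 4.1]
eef_rot: [-2.266, 1.568, 0.732]
wrist_force: [0.4, -0.4, 0.3]
finger_gap: 0.7
clamp TCP [-28.6 130.9   4.1] F [ 0.4 -0.4  0.3] t 9.475
shift [0.0065 0.2363 0.0034] turn [-0.0016 -0.0007  0.0008]
```

View pics/s9.png

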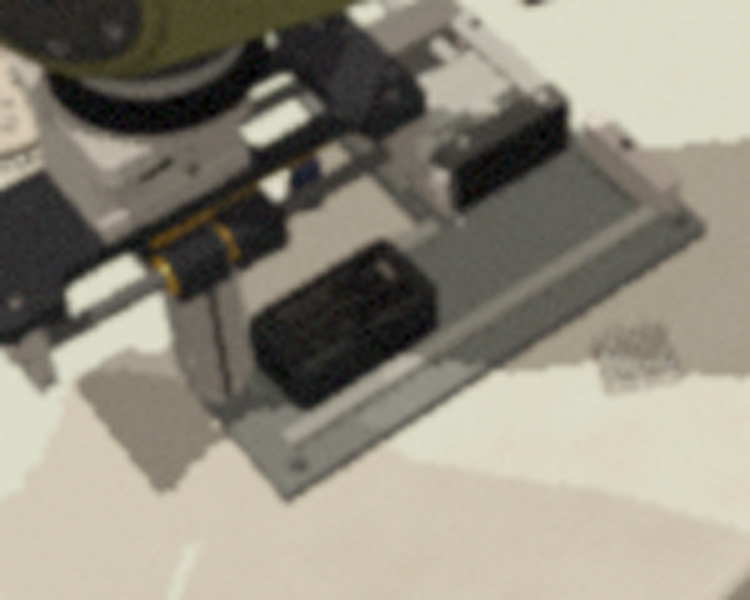

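```bash
python3 -m handwheel '[[0,0,0,0.006,0.025,0.003,0],[0,0,0,0.006,0.05,0.003,0],[0,0,0,0.006,0.075,0.003,0],[0,0,0,0.006,0.1,0.003,0],[0,0,0,0.006,0.125,0.003,0],[0,0,0,0.006,0.15,0.003,0],[0,0,0,0.006,0.175,0.003,0],[0,0,0,0.006,0.2,0.003,0],[0,0,0,0.006,0.22,0.003,0],[0,0,0,0.006,0.24,0.003,0],[0,0,0,0.006,0.26,0.003,0],[0,0,0,0.006,0.26,0.003,0]]'; python3 -c "
from h import *
plan(c2w(-30,4.5,2))
cv2.imwrite('pics/s10.png',cv2.resize(camera('scene')[150:270,220:370,::-1],None,fx=5,fy=5,interpolation=cv2.INTER_CUBIC))
cv2.imwrite('pics/w10.png',camera('wrist')[:,:,::-1])"
```

```text
clock: 11.02
eef_pos: [503.3, 255.8, 2.0]
eef_rot: [-2.265, 1.568, 0.733]
wrist_force: [-1.0, 0.0, 0.4]
finger_gap: 0.4
clamp TCP [-30.   52.5   2. ] F [-1.   0.   0.4] t 11.025
shift [-0.0005  0.1599 -0.0009] turn [-0.0017 -0.0006  0.0007]
```

View pics/s10.png

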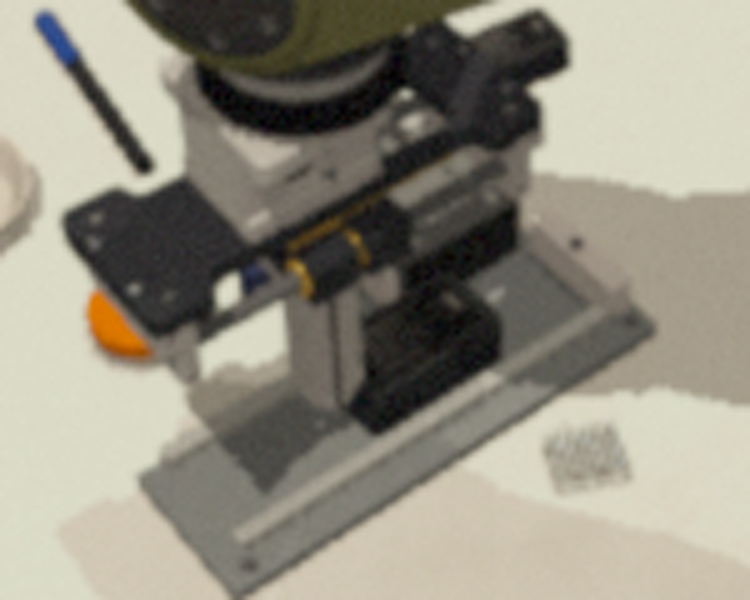

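View pics/w10.png

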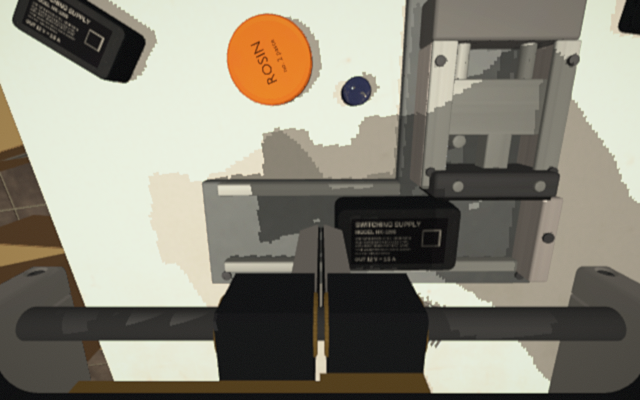

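```bash
python3 -m handwheel '[[0,0,0,0,0.02,0,0],[0,0,0,0,0.04,0,0],[0,0,0,0,0.06,0,0],[0,0,0,0,0.08,0,0],[0,0,0,0,0.1,0,0],[0,0,0,0,0.115,0,0],[0,0,0,0,0.13,0,0],[0,0,0,0,0.14,0,0],[0,0,0,0,0.147,0,0],[0,0,0,0,0.147,0,0]]'; python3 -c "
from h import *
plan(c2w(-30,4.5,2))
cv2.imwrite('pics/s11.png',cv2.resize(camera('scene')[150:270,220:370,::-1],None,fx=5,fy=5,interpolation=cv2.INTER_CUBIC))
cv2.imwrite('pics/w11.png',cv2.resize(camera('wrist')[130:330,250:500,::-1],None,fx=3,fy=3,interpolation=cv2.INTER_CUBIC))"
```

```text
clock: 12.38
eef_pos: [496.9, 212.3, 1.7]
eef_rot: [-2.271, 1.569, 0.727]
wrist_force: [-0.4, 0.3, 0.4]
finger_gap: -0.1
clamp TCP [-30.3   8.5   1.7] F [-0.4  0.3  0.4] t 12.375
shift [-0.001   0.0132 -0.0012] turn [-0.0016 -0.0005  0.0005]
```

View pics/s11.png

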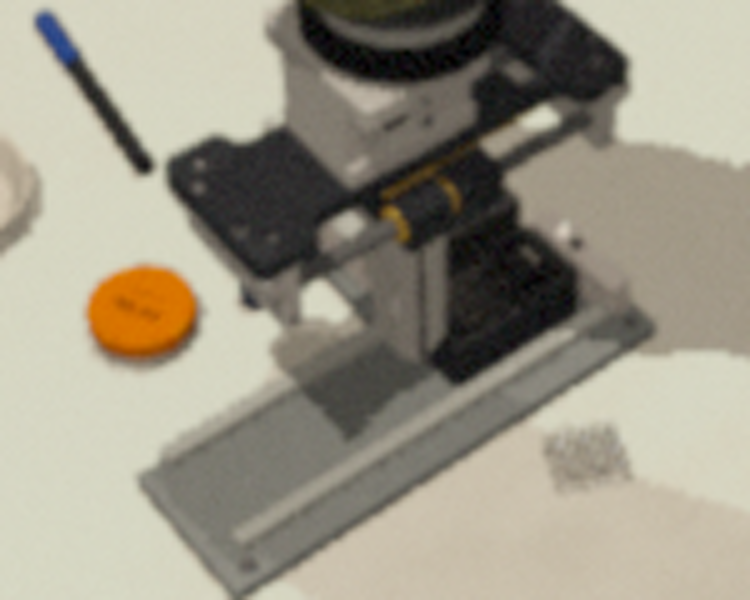

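View pics/w11.png

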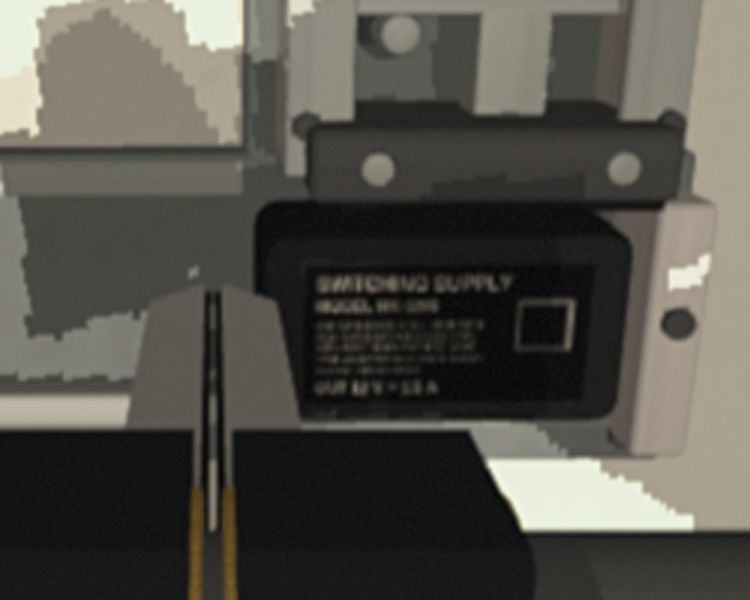

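```bash
python3 -m handwheel '[[0,0,0,0,0.003,0,0],[0,0,0,0,0.006,0,0],[0,0,0,0,0.009,0,0],[0,0,0,0,0.009,0,0]]'; python3 -c "
from h import *
plan(c2w(-30,4.5,2))"
python3 -m handwheel '[[0,0,0,0,0.003,0,0],[0,0,0,0,0.006,0,0],[0,0,0,0,0.006,0,0]]'; python3 -c "
from h import *
plan(c2w(-30,4.5,2))"
```

```text
clock: 12.98
eef_pos: [496.5, 209.6, 1.7]
eef_rot: [-2.26, 1.569, 0.739]
wrist_force: [-0.3, 0.9, 0.3]
finger_gap: 0.6
clamp TCP [-30.4   5.8   1.7] F [-0.3  0.9  0.3] t 12.975
shift [-0.0011  0.0043 -0.0013] turn [-0.0016 -0.0004  0.0005]
clock: 13.35
eef_pos: [496.2, 207.8, 1.6]
eef_rot: [-2.244, 1.569, 0.754]
wrist_force: [0.2, 1.8, -0.5]
finger_gap: 0.7
clamp TCP [-30.4   3.9   1.6] F [ 0.2  1.8 -0.5] t 13.35
shift [-0.0012 -0.002  -0.0014] turn [-0.0016 -0.0004  0.0005]
```

Force is 1.8 N, the free-sliding level or just rising. Go on in small steps until it rises.

```bash
python3 -m handwheel '[[0,0,0,0,0.003,0,0],[0,0,0,0,0.006,0,0],[0,0,0,0,0.006,0,0]]'; python3 -c "
from h import *
plan(c2w(-30,4.5,2))
cv2.imwrite('pics/w12.png',cv2.resize(camera('wrist')[130:330,250:500,::-1],None,fx=3,fy=3,interpolation=cv2.INTER_CUBIC))"
```

```text
clock: 13.72
eef_pos: [496.2, 206.2, 1.8]
eef_rot: [-2.278, 1.568, 0.721]
wrist_force: [1.5, 4.1, 0.2]
finger_gap: 0.2
clamp TCP [-30.2   2.4   1.8] F [1.5 4.1 0.2] t 13.725
shift [-0.0007 -0.0071 -0.0007] turn [-0.0016 -0.0006  0.0007]
```

View pics/w12.png

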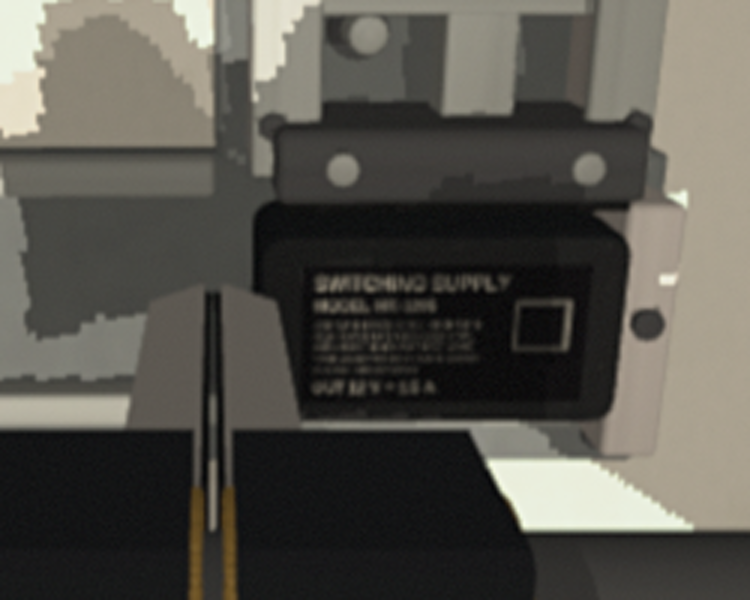

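```bash
python3 -m handwheel '[[0,0,0,0,0.003,0,0],[0,0,0,0,0.005,0,0],[0,0,0,0,0.005,0,0]]'; python3 -c "
from h import *
plan(c2w(-30,4.5,2))"
```

```text
clock: 14.15
eef_pos: [496.2, 205.5, 2.1]
eef_rot: [-2.184, 1.566, 0.815]
wrist_force: [1.2, 9.4, 1.4]
finger_gap: 0.3
clamp TCP [-30.1   1.7   2.1] F [1.2 9.4 1.4] t 14.15
shift [ 0.0005 -0.0093 -0.0003] turn [-0.0016 -0.0008  0.0011]
```

The supply is hard against the fence (9.4 N, and the arm has stopped advancing). Back off along +y, lift, and look.

```bash
python3 -m handwheel '[[0,0,0,0,-0.03,0,0],[0,0,0,0,-0.1,0,0],[0,0,0,0,-0.1,0,0],[0,0,0,-0.15,-0.12,0.02,0],[0,0,0,-0.35,-0.2,0.02,0],[0,0,0,-0.5,-0.3,0.02,0],[0,0,0,-0.5,-0.3,0.02,0]]'; python3 -c "
from h import *
plan(c2w(-30,4.5,2))
cv2.imwrite('pics/s13.png',cv2.resize(camera('scene')[130:270,220:370,::-1],None,fx=5,fy=4,interpolation=cv2.INTER_CUBIC)[:590])
cv2.imwrite('pics/w13.png',camera('wrist')[:,:,::-1])
c=calibration('wrist')
for p in [(-9,-8,39),(-51,-8,39),(-9,-82,39),(-51,-82,39),(-53,117,18),(-3,-79,46),(-3,-11,46),(28,-30,27),(-30,-82,32)]: print(p,proj('wrist',c2w(*p),c).round(1))
"
```

```text
clock: 15.02
eef_pos: [503.8, 297.0, 155.8]
eef_rot: [-2.395, 1.561, 0.606]
wrist_force: [0.8, -0.4, -0.8]
finger_gap: 0.4
clamp TCP [-35.2  93.4 155.8] F [ 0.8 -0.4 -0.8] t 15.025
shift [ 0.5108  0.2997 -0.0144] turn [-0.001  -0.0024  0.0022]
(-9, -8, 39) [416.9 159.4]
(-51, -8, 39) [414.  198.8]
(-9, -82, 39) [488.9 159.1]
(-51, -82, 39) [483.7 198.4]
(-53, 117, 18) [298.  196.1]
(-3, -79, 46) [490.3 154.1]
(-3, -11, 46) [422.4 154.5]
(28, -30, 27) [437.4 122.1]
(-30, -82, 32) [482.9 177.7]
```

View pics/s13.png

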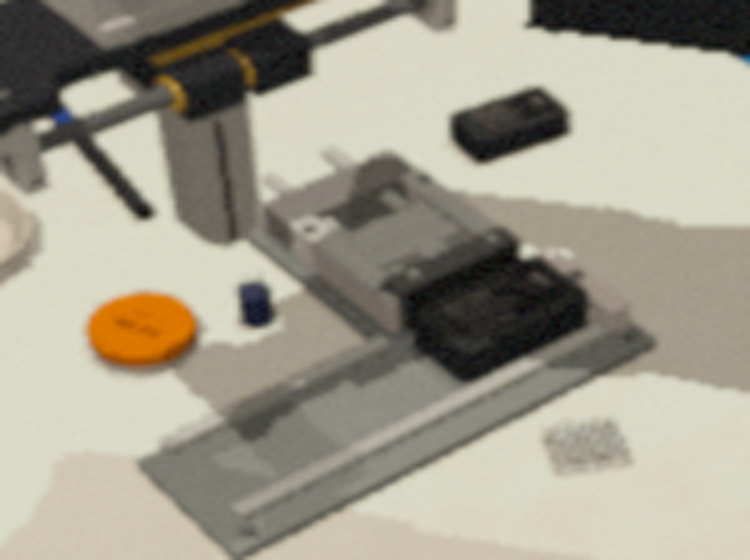

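View pics/w13.png

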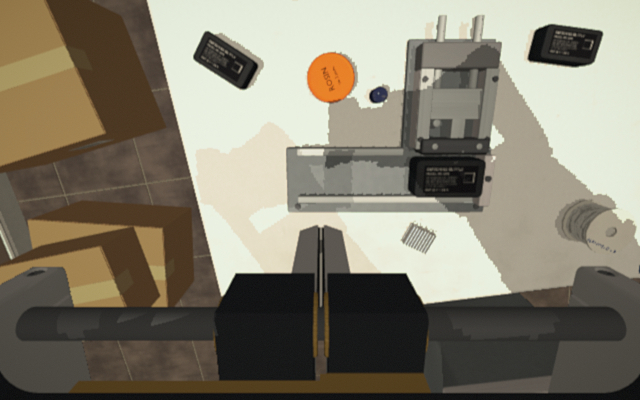

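```bash
python3 -c "
from h import *
a=cv2.imread('pics/w13.png')[95:220,380:510];cv2.imwrite('pics/w13c.png',cv2.resize(a,None,fx=4.5,fy=4.5,interpolation=cv2.INTER_CUBIC))"
```

```text
(no output)
```

View pics/w13c.png

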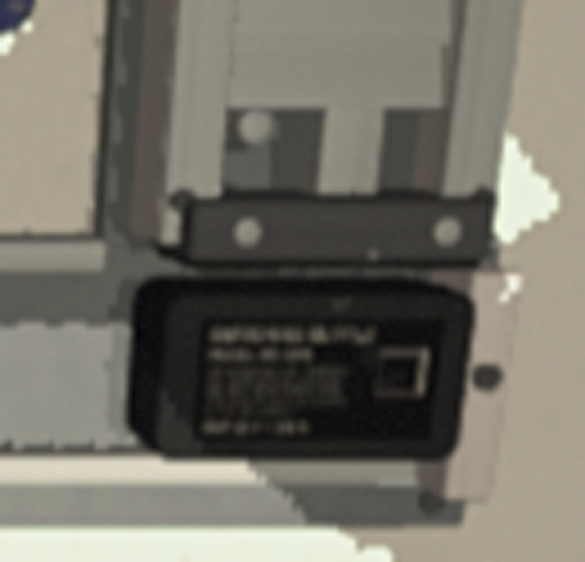

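The crop shows the supply straight in the bay, hiding the fence's edge at (468,380). The jaw is open at (340,230), resting on the raised pin (257,125). Hand in.

```bash
python3 -c "
from cell import order
print(order.sign_off())"
```

```text
the job is handed in; nothing more can be done
None
```

The jaw is latched open on the stop pin, the supply is pushed home against the end fence, and the job is handed in, last clock reading 15.0 s. The sign-off gave no verdict.

**What I did:** I pushed the jaw back to about 0.034 m with the shut fingers and let it return slowly onto the raised pin. I then pushed the largest black supply, the one in the lane, along to the fence, backed off and lifted clear.

**Last checks:**
- **Supply:** it lies straight in the bay. Its push force rose to 9.4 N at the fence and the arm stopped advancing.
- **Jaw:** the wrist picture shows it latched, with the pin up within 2 px of where I predicted it.
- **Bystanders:** the tin, capacitor, heatsink and spool look to be where they started, judged by eye in the pictures.

**What disagreed:**
- **Fingertips:** they sat about 20 mm higher than the stated tool geometry, so my first jaw push passed over the jaw without touching it. I lowered the tool and repeated the push.
- **TCP at the fence:** it ended 2 to 3 mm further along than calculated. That fits the calibration error and the give in the arm.

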